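# Bring the thread cone under the guide eye

## Task

Set up the thread stand for sewing: push on its bare spokes with a finger to turn it until the tall cone is directly under where the guide arm's eye comes, so that the cone's spoke points at the post, and push the guide arm round with a finger to its stop so that its eye stands right above the cone's tip. Only push, gently: do not lift the spoked wheel, do not touch any thread on the stand, and leave the other things on the bench where they are.

Things in the scene. Friction and masses are not known exactly. Their poses are not given: they have to be found in the camera images.
- stand: Thread stand, fixed to the bench. Origin at bench height on the vertical axis of its spoked wheel; x axis points to the post, whose axis is 240 mm from the origin, z up. Grey round foot 140 mm across and a strip 40 mm wide from it to the post, both 12 mm high. Post 14 mm thick, in a 36 mm collar up to 26 mm high; the guide arm's hub tops it at 191 mm.
- spider (a joint): Turning angle (rad) of the stand's wheel: 0 when the cone's spoke points straight at the post, positive counter-clockwise seen from above. It turns either way (limits at +-6.2) and stays where it is left (about 0.1 N m of friction, no spring). The wheel only sits on its spindle and could be lifted off. It has four spokes, 90 degrees apart.
- spoke_end (a point): On the bare outer part of the cone's spoke, 130 mm from the wheel's axis, 50 mm above the bench. All four spokes are alike: straight flat bars 8 mm wide, from 42 to 58 mm above the bench, reaching 145 mm from the axis. Each carries thread centred 60 mm from the axis, standing on it within 20 mm of that centre; beyond 80 mm the spokes are bare and are pushed sideways there.
- guide (a joint): Swing angle (rad) of the guide arm about the post: 0 at its stop, where it points from the post to the wheel's axis; positive counter-clockwise seen from above, out over the stand's -y side (limit 2.3). Stays where it is left (about 0.06 N m of friction, no spring).
- guide_mid (a point): Point on the guide arm 110 mm from the post's axis, at its mid-height, 180 mm above the bench. The arm is a level steel bar 8 mm wide and 14 mm high that runs from the post to the eye and passes over everything on the stand.
- eye (a point): Centre of the wire eye at the end of the guide arm: a level ring 34 mm across outside, 180 mm from the post's axis, 180 mm above the bench.
- cone_tip (a point): Centre of the top of the tall thread cone, 60 mm from the wheel's axis, 143 mm above the bench.
- cone: Tall black thread cone on one spoke, white tip: 40 mm across at the foot, 82 mm tall. Origin at the centre of its foot, 61 mm above the bench. Not to be touched.
- spool1: Short black thread spool with white flanges, 36 mm across and 36 mm tall, on the spoke 90 degrees counter-clockwise from the cone's. Origin at its foot, 61 mm above the bench. Not to be touched.
- spool2: Short black thread spool with white flanges, 36 mm across and 36 mm tall, on the spoke 180 degrees counter-clockwise from the cone's. Origin at its foot, 61 mm above the bench. Not to be touched.
- spool3: Short black thread spool with white flanges, 36 mm across and 36 mm tall, on the spoke 270 degrees counter-clockwise from the cone's. Origin at its foot, 61 mm above the bench. Not to be touched.
- loose_spool: Bystander: loose spool standing on the bench, 34 mm across, 40 mm tall; origin under its centre.
- bobbin: Bystander: small loose bobbin, 24 mm across, 12 mm tall; origin under its centre.
- needle_case: Bystander: flat black case 75 x 32 x 24 mm; origin under its centre.
- tape_measure: Bystander: round white tape measure, 56 mm across, 17 mm tall; origin under its centre.
- screwdriver: Bystander: screwdriver lying on the bench.
- mug: Bystander: white mug, 76 mm across without its handle, 85 mm tall; origin under its centre.
- wax: Bystander: block of wax 50 x 35 x 18 mm; origin under its centre.

How it is judged:
At the end, for the whole second after the job is handed in: The guide arm is at its stop (within 0.06 rad), the cone's tip is within 12 mm horizontally of the eye's centre, the wheel sits down on its spindle and both are at rest (horizontal distance between cone_tip and eye below 0.012 m and value of joint guide below 0.06 rad and height (world z) of cone_tip below 0.148 m and velocity of joint spider between -0.05 and 0.05 rad/s and velocity of joint guide between -0.05 and 0.05 rad/s); the robot touches nothing.
It fails at once if the robot touches thread on the stand (cone or spools) (contact force between any of the fingers, the arm and cone above 0.5 N or contact force between any of the fingers, the arm and spool1 above 0.5 N or contact force between any of the fingers, the arm and spool2 above 0.5 N or contact force between any of the fingers, the arm and spool3 above 0.5 N).
It fails at once if the spoked wheel is lifted more than 8 mm (height (world z) of cone_tip above 0.151 m).
It fails at once if the robot pushes on the stand with more than 40 N (contact force between any of the fingers, the arm and stand above 40 N).
It fails at once if a bystander is moved more than 20 mm (distance of any of loose_spool, bobbin, needle_case, tape_measure, screwdriver, mug, wax from where it was at the start of the episode above 0.02 m).
It also fails if it takes over 70 s, if anything falls off the work surface, if the arm or the gripper's body presses on something with over 40 N, if the wrist force passes 120 N, or if a joint passes its speed limit or range.

## Robot

A 6-joint arm with a two-finger parallel gripper is mounted at the origin on the work surface. World frame = base frame: x ahead of the robot, y to its left, z up, the work surface at z = 0. Lengths are in m, angles in rad, forces in N, time in s.
With the tool pointing down it reaches from about 0.35 to 0.975 m from the base axis. Payload 4.9 kg.
Tool frame: the origin (TCP) lies on the mounting face of the last link; the fingertips stand 173 mm ahead of it and the grasp point (between the pads) lies 155 mm ahead of it; z points along the fingers, y is the direction in which the jaws open and shut (so a half turn about z gives the same grasp; the last joint's range is limited). The gripper opens to 85 mm and grips with 20 to 120 N. Pads are 22 mm wide; open, the fingers measure 114 mm over their backs; the gripper's body (76 mm by 85 mm) begins 54 mm behind the grasp point. The pads swing forward as they close: fully open they stand 13 mm farther back than shut.
Start: joints at [-1.465, 0.053, 1.613, -0, 1.476, -0.119], TCP at [0.139, -0.609, 0.405] pointing down, gripper open.
Joint ranges: [-3.01, 3.01], [-1.01, 2.22], [0.06, 2.58], [-1.02, 4.17], [0.09, 2.62], [-3.14, 3.14]. Speed limits (rad/s): [2.57, 2.57, 3.14, 3.14, 3.14, 3.14].

## Interface

Orientations are given as a unit quaternion [w, x, y, z].
In Python, from plant import manip gives the robot as it stands.
- The arm moves only by the tool play_rows, never from a script. Its argument "increments" is a list of rows, each an object with "offset": the shift along the tool's x, y, z in mm, a list of three; "twist": the turn about the tool's z in rad; "grip": the opening, from 0 (shut) to 1 (fully open). In form: [{"offset": [dx, dy, dz], "twist": twist, "grip": grip}, ...]. A call has 1 to 5 rows; each row is the pose to reach, as a shift and turn from the pose commanded when the call began, along the tool's axes at that moment; what a row does not reach only later rows make up. A row lasts 1/12 s, in which the tool goes at most 41.7 mm and 7.16 degrees, less where a joint would pass 70% of its speed; a pose out of reach is approached as far as the arm can. A call with a gripper value outside its range is refused whole. The fingers move at their own pace and stop on an object; the grip force is fixed at half the most. Time passes only in rows, so rows that repeat a pose let the fingers close. It gives the time, the measured TCP pose, the force and the opening at its end, in the units of the state.
- manip.state(): the state, without advancing time (a new reading comes with each control period).
- manip.grab_frame(name): name is "scene" or "top" or "wrist"; returns the picture (480x640x3 uint8, blue, green, red); there is no depth.
- manip.get_calibration(name): a dict with "fx", "fy", "cx", "cy" (pixels), "k1" (the pictures are not rectified: a ray, as slopes to the right and down, at radius r is drawn at 1 + k1 r^2 times it, then the intrinsics apply), "T" (4x4, takes a point from camera to world coordinates). Camera axes: x right, y down, z forward; pixel columns grow to the right and rows downward; lengths in m; the calibration is good to about 2 mm. A picture is of the moment at which its call begins: read the wrist's pose just before it. get_calibration takes no time and is no camera call; for the wrist camera it gives the pose at the moment of the call.
- manip.job_done(): hands the job in, once; it reports no verdict.
Trained networks look in the newest picture that a camera, given by its name, has taken for a name from the list of things; names that differ only in an ending like _2 or _b are one class to them, and where a whole thing is asked for, a point or a joint stands for the part that bears it (a point fixed in the world has none). Each returns a list of dicts, best first, with "p" (0 to 1); they miss things now and then, are a little off and sometimes report something else, mostly with a low value. They report only what shows in the picture. A call takes as long as a camera call.
- manip.boxes_of(query, camera): "xyz" ([x, y, z] in m, in the coordinates of the camera as it stood for that picture, good to about 4 mm: the middle of the surface that is visible of it).
- manip.tip_of(query, camera): "xyz" ([x, y, z] in m, in the coordinates of the camera as it stood for that picture, good to about 4 mm: a listed point, or the origin of a listed thing).
The state is a dict: "time": time; "joint_pos": joint angles; "joint_vel": joint speeds; "joint_efforts": joint torques, N m; "tool_pos": TCP position; "tool_rot": TCP orientation; "contact_force": force on the tool from outside, world axes, zero at the start; "ft_torque": the same for the moment, N m; "gripper_width": opening from 0.0 (shut) to 1.0 (fully open).
Only numpy, scipy, OpenCV 4.12 (cv2) and the standard library are available. Lean on these libraries where they do the work, as an engineer would, in place of code of your own. Each camera call takes 0.05 s, during which the arm holds its last target. There are 200 camera calls.

## Working session

There is one attempt and no reset: what is moved stays moved. The work goes in short steps, Python scripts to look and compute and a tool call to move; the robot and the scene stay as the last step left them, time stands still between calls to the robot, and variables do not carry over. Pictures are saved under pics/ and viewed, about 8 in all and at most 12, crops included, and the job is handed in when it is done.

Besides the shell and the picture viewer there is one more tool, called after "Emit:" as name(argument=value, ...) on one line, values as JSON. play_rows: Moves the arm, as the interface text tells. Its arguments: {"type":"object","properties":{"increments":{"type":"array"}},"required":["increments"]}

```bash
mkdir -p pics
cat > h.py <<'E'
import numpy as np, cv2
from plant import manip
from scipy.spatial.transform import Rotation as R
def find(q,cam,f='tip_of',n=1):
    T=np.array(manip.get_calibration(cam)['T']); out=[]
    for d in getattr(manip,f)(q,cam)[:n]:
        out.append((round(d['p'],2),np.round(T[:3,:3]@np.array(d['xyz'])+T[:3,3],4)))
    return out
E
python3 - <<'E'
from h import *
s=manip.state();print(s['time'],s['tool_pos'],s['tool_rot'],s['gripper_width'])
R0=R.from_quat(np.roll(s['tool_rot'],-1));print(R0.as_matrix().round(3))
for c in ['scene','top']:
    cv2.imwrite(f'pics/{c}0.png',manip.grab_frame(c))
    for q in ['stand','spoke_end','guide_mid','eye','cone_tip','cone','spool1','spool2','spool3','loose_spool','bobbin','needle_case','tape_measure','screwdriver','mug','wax']:
        print(c,q,find(q,c,n=2 if 'spool' in q or 'spoke' in q else 1))
E
```

```text
0.0 [ 0.13929148 -0.60900535  0.40347195] [-1.01838547e-03  9.93691107e-01  1.12146982e-01  1.33808458e-05] 1.001168356985636
[[ 0.975  0.223 -0.   ]
 [ 0.223 -0.975  0.002]
 [ 0.    -0.002 -1.   ]]
scene stand [(0.78, array([ 0.5111, -0.1567,  0.0024]))]
scene spoke_end [(0.82, array([ 0.4422, -0.2665,  0.0472])), (0.19, array([7.035e-01, 2.260e-02, 3.000e-04]))]
scene guide_mid [(0.73, array([0.5848, 0.1246, 0.1806]))]
scene eye [(0.67, array([0.6528, 0.1441, 0.1829]))]
scene cone_tip [(0.79, array([ 0.4835, -0.2075,  0.1417]))]
scene cone [(0.59, array([ 0.4831, -0.2018,  0.0611]))]
scene spool1 [(0.66, array([ 0.5515, -0.1109,  0.0621])), (0.62, array([ 0.563 , -0.1898,  0.0617]))]
scene spool2 [(0.66, array([ 0.5515, -0.1109,  0.0621])), (0.62, array([ 0.563 , -0.1898,  0.0617]))]
scene spool3 [(0.66, array([ 0.5515, -0.1109,  0.0621])), (0.62, array([ 0.563 , -0.1898,  0.0617]))]
scene loose_spool [(0.45, array([ 3.754e-01, -1.940e-02, -3.000e-04]))]
scene bobbin [(0.59, array([0.5646, 0.0632, 0.0014]))]
scene needle_case [(0.73, array([ 0.7077,  0.0131, -0.0022]))]
scene tape_
[... 582 characters left out ...]
l1 [(0.79, array([ 0.4657, -0.1269,  0.0591])), (0.71, array([ 0.5614, -0.192 ,  0.0602]))]
top spool2 [(0.79, array([ 0.4657, -0.1269,  0.0591])), (0.71, array([ 0.5614, -0.192 ,  0.0602]))]
top spool3 [(0.79, array([ 0.4657, -0.1269,  0.0591])), (0.71, array([ 0.5614, -0.192 ,  0.0602]))]
top loose_spool [(0.5, array([ 0.3766, -0.017 , -0.0013]))]
top bobbin [(0.49, array([0.5608, 0.0606, 0.0025]))]
top needle_case [(0.97, array([ 0.7031,  0.0181, -0.0018]))]
top tape_measure [(0.93, array([ 0.4806, -0.3781, -0.0057]))]
top screwdriver [(0.81, array([ 0.5943, -0.5058,  0.0024]))]
top mug [(0.86, array([0.5265, 0.4304, 0.0006]))]
top wax [(0.52, array([ 7.285e-01, -2.088e-01,  6.000e-04]))]
```

View pics/top0.png

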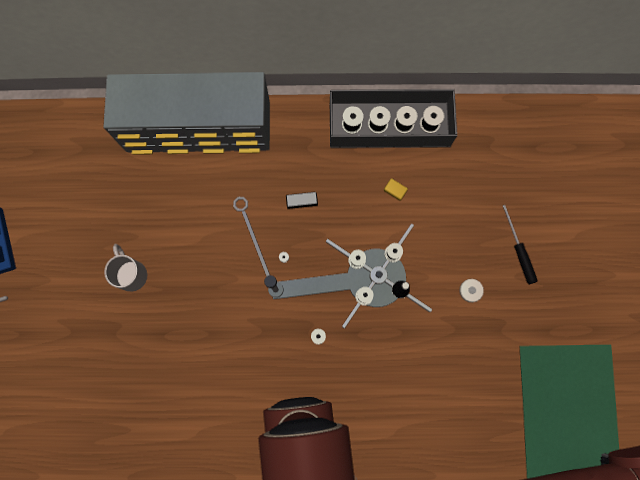

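View pics/scene0.png

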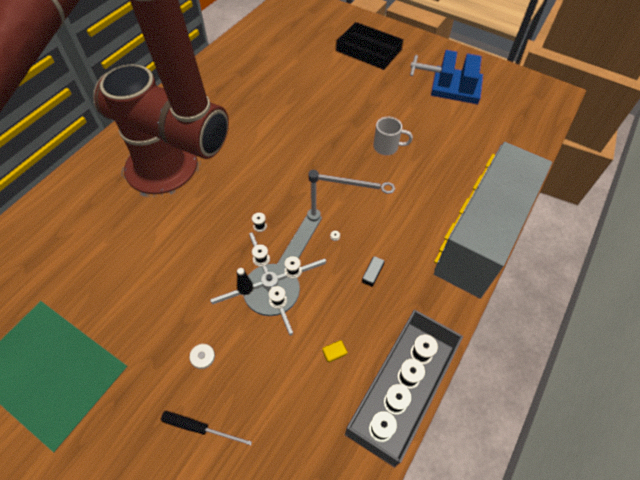

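The pictures show the wheel hub at about (378,274), the cone at (402,288), the post at (272,285) and the eye at (240,204) in the top view. From the detections, the wheel axis is near (0.513,-0.157) and the post near (0.482,0.087). The wheel stands at about +2.43 rad and the guide at about 1.8 rad.

Plan: push spool1's spoke clockwise along the near side, then push the guide clockwise.

Emit:
play_rows(increments=[{"offset": [35, -18, 0], "twist": 0.11, "grip": 0}, {"offset": [70, -36, 0], "twist": 0.225, "grip": 0}, {"offset": [105, -54, 0], "twist": 0.225, "grip": 0}, {"offset": [140, -72, 0], "twist": 0.225, "grip": 0}, {"offset": [175, -90, 0], "twist": 0.225, "grip": 0}])

```text
time: 2.12
tool_pos: [0.2909, -0.4812, 0.4049]
tool_rot: [0.0, 1.0, -0.0, 0.0]
contact_force: [0.6, 0.0, -0.9]
gripper_width: 0.299
```

Emit:
play_rows(increments=[{"offset": [31, -26, 0], "twist": 0, "grip": 0}, {"offset": [62, -52, 0], "twist": 0, "grip": 0}, {"offset": [93, -78, 0], "twist": 0, "grip": 0}, {"offset": [124, -104, 0], "twist": 0, "grip": 0}, {"offset": [155, -130, 0], "twist": 0, "grip": 0}])

```text
time: 2.53
tool_pos: [0.4461, -0.3509, 0.405]
tool_rot: [0.0, 1.0, -0.0, 0.0]
contact_force: [0.7, -1.1, 0.4]
gripper_width: 0.002
```

Emit:
play_rows(increments=[{"offset": [31, -26, 0], "twist": 0, "grip": 0}, {"offset": [62, -52, 0], "twist": 0, "grip": 0}, {"offset": [93, -78, 0], "twist": 0, "grip": 0}, {"offset": [124, -104, 0], "twist": 0, "grip": 0}, {"offset": [155, -130, 0], "twist": 0, "grip": 0}])

```text
time: 2.95
tool_pos: [0.6012, -0.2209, 0.4049]
tool_rot: [0.0, 1.0, -0.0, 0.0]
contact_force: [0.7, -0.6, 0.1]
gripper_width: -0.001
```

Emit:
play_rows(increments=[{"offset": [17, -15, 0], "twist": 0, "grip": 0}, {"offset": [33, -30, 0], "twist": 0, "grip": 0}, {"offset": [33, -30, 0], "twist": 0, "grip": 0}, {"offset": [33, -30, 0], "twist": 0, "grip": 0}])

```text
time: 3.28
tool_pos: [0.6334, -0.1918, 0.4044]
tool_rot: [0.0, 1.0, 0.001, -0.0]
contact_force: [-0.2, 0.0, -0.2]
gripper_width: -0.004
```

Run:
```python
from h import *
s=manip.state();print(s['time'],s['tool_pos'])
cv2.imwrite('pics/w1.png',manip.grab_frame('wrist'))
for c in ['wrist','top','scene']:
    if c!='wrist': manip.grab_frame(c)
    for q in ['stand','spool1','cone','spoke_end','cone_tip','eye','guide_mid']: print(c,q,find(q,c,n=4 if q=='spool1' else 1))
```

```text
3.2833 [ 0.63341918 -0.19177555  0.40439198]
wrist stand [(0.6, array([ 0.5126, -0.1587, -0.0073]))]
wrist spool1 [(0.94, array([ 0.549 , -0.105 ,  0.0589])), (0.87, array([ 0.5646, -0.1943,  0.0615]))]
wrist cone []
wrist spoke_end []
wrist cone_tip [(0.55, array([ 0.4759, -0.2052,  0.1423]))]
wrist eye []
wrist guide_mid []
top stand []
top spool1 [(0.65, array([ 0.5497, -0.1096,  0.063 ]))]
top cone []
top spoke_end [(0.52, array([ 0.4361, -0.2647,  0.0512]))]
top cone_tip []
top eye [(0.83, array([0.6523, 0.1493, 0.1778]))]
top guide_mid [(0.58, array([0.5881, 0.1225, 0.1808]))]
scene stand [(0.68, array([ 0.5133, -0.1567,  0.0019]))]
scene spool1 [(0.72, array([ 0.4646, -0.1221,  0.0671])), (0.7, array([ 0.5603, -0.1911,  0.058 ])), (0.39, array([ 0.4785, -0.3806,  0.0012]))]
scene cone [(0.73, array([ 0.4789, -0.2049,  0.0616]))]
scene spoke_end [(0.8, array([ 0.439 , -0.2625,  0.0507]))]
scene cone_tip [(0.66, array([ 0.4791, -0.2063,  0.1418]))]
scene eye [(0.81, array([0.6548, 0.1464, 0.1806]))]
scene guide_mid [(0.62, array([0.5883, 0.1244, 0.1823]))]
```

View pics/w1.png

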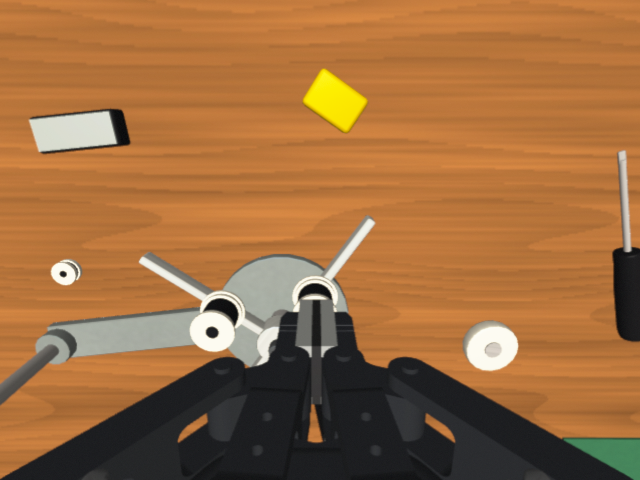

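Run:
```python
from h import *
s=manip.state();print(s['time'],s['tool_pos'],np.round(s['joint_pos'],3),s['tool_rot'])
```

```text
4.4833 [ 0.63292503 -0.19255801  0.40469961] [-0.408  0.137  1.522 -0.     1.482  1.163] [-1.00187237e-06  9.99999996e-01 -8.66080455e-05 -5.55972927e-06]
```

Emit:
play_rows(increments=[{"offset": [8, 6, 0], "twist": -0.124, "grip": 0}, {"offset": [8, 6, 0], "twist": -0.248, "grip": 0}, {"offset": [8, 6, 0], "twist": -0.372, "grip": 0}, {"offset": [8, 6, 0], "twist": -0.496, "grip": 0}, {"offset": [8, 6, 0], "twist": -0.62, "grip": 0}])

```text
time: 4.9
tool_pos: [0.641, -0.1986, 0.4046]
tool_rot: [-0.0, 0.951, 0.308, -0.0]
contact_force: [0.4, -0.9, -0.6]
gripper_width: 0.002
```

Emit:
play_rows(increments=[{"offset": [0, 0, 0], "twist": -0.124, "grip": 0}, {"offset": [0, 0, 0], "twist": -0.248, "grip": 0}, {"offset": [0, 0, 0], "twist": -0.372, "grip": 0}, {"offset": [0, 0, 0], "twist": -0.496, "grip": 0}, {"offset": [0, 0, 0], "twist": -0.62, "grip": 0}])

```text
time: 5.32
tool_pos: [0.6409, -0.1986, 0.4047]
tool_rot: [-0.0, 0.812, 0.583, -0.0]
contact_force: [-0.1, -0.8, 0.5]
gripper_width: 0.005
```

Emit:
play_rows(increments=[{"offset": [0, 0, 0], "twist": -0.124, "grip": 0}, {"offset": [0, 0, 0], "twist": -0.248, "grip": 0}, {"offset": [0, 0, 0], "twist": -0.372, "grip": 0}, {"offset": [0, 0, 0], "twist": -0.496, "grip": 0}, {"offset": [0, 0, 0], "twist": -0.62, "grip": 0}])

```text
time: 5.73
tool_pos: [0.6409, -0.1986, 0.4047]
tool_rot: [-0.0, 0.595, 0.803, -0.0]
contact_force: [-0.4, 0.7, 0.2]
gripper_width: -0.004
```

Emit:
play_rows(increments=[{"offset": [0, 0, 0], "twist": -0.124, "grip": 0}, {"offset": [0, 0, 0], "twist": -0.248, "grip": 0}, {"offset": [0, 0, 0], "twist": -0.372, "grip": 0}, {"offset": [0, 0, 0], "twist": -0.496, "grip": 0}, {"offset": [0, 0, 0], "twist": -0.62, "grip": 0}])

```text
time: 6.15
tool_pos: [0.6409, -0.1986, 0.4047]
tool_rot: [-0.0, 0.322, 0.947, -0.0]
contact_force: [-0.4, -0.3, -0.2]
gripper_width: -0.001
```

Emit:
play_rows(increments=[{"offset": [0, 0, 30], "twist": -0.045, "grip": 0}, {"offset": [0, 0, 60], "twist": -0.045, "grip": 0}, {"offset": [0, 0, 90], "twist": -0.045, "grip": 0}, {"offset": [0, 0, 115], "twist": -0.045, "grip": 0}, {"offset": [0, 0, 115], "twist": -0.045, "grip": 0}])

```text
time: 6.57
tool_pos: [0.6387, -0.1977, 0.2822]
tool_rot: [-0.006, 0.304, 0.953, 0.001]
contact_force: [-0.4, 0.7, -0.7]
gripper_width: 0.001
```

Run:
```python
from h import *
s=manip.state();print(s['time'],s['tool_pos'],np.round(s['joint_pos'],3),R.from_quat(np.roll(s['tool_rot'],-1)).as_matrix()[:,0])
cv2.imwrite('pics/w2.png',manip.grab_frame('wrist'))
```

```text
6.5667 [ 0.63873172 -0.19767188  0.28222784] [-0.411  0.254  1.601 -0.     1.299 -1.365] [-0.8156619   0.5784085   0.01180127]
```

View pics/w2.png

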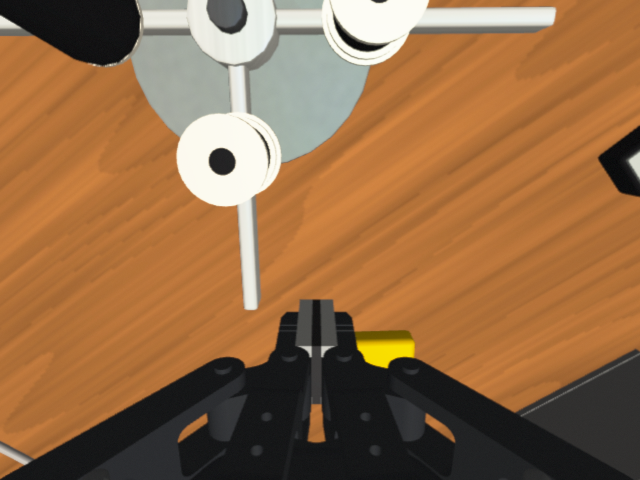

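Spool1's spoke (236,70→252,308) lies parallel to the finger and on its push side. I'll go down beside it next.

Emit:
play_rows(increments=[{"offset": [0, 0, 20], "twist": 0, "grip": 0}, {"offset": [0, 0, 40], "twist": 0, "grip": 0}, {"offset": [0, 0, 60], "twist": 0, "grip": 0}, {"offset": [0, 0, 71], "twist": 0, "grip": 0}, {"offset": [0, 0, 71], "twist": 0, "grip": 0}])

```text
time: 7.03
tool_pos: [0.6405, -0.1984, 0.2175]
tool_rot: [-0.001, 0.304, 0.953, 0.0]
contact_force: [-0.8, -0.0, -0.4]
gripper_width: 0.001
```

Run:
```python
from h import *
s=manip.state();print(s['time'],s['tool_pos'],s['contact_force'])
manip.grab_frame('wrist')
print(find('spool1','wrist',n=3),find('stand','wrist'),find('cone_tip','wrist'))
# per-call arc rows
for r,c,tot in [(128,18,.5),(128,18,.25)]:
  for d in np.linspace(tot/5,tot,5): print(r,tot,round(r*(1-np.cos(d))-c*np.sin(d)),round(-r*np.sin(d)-c*(1-np.cos(d))),round(d,2))
```

```text
7.0333 [ 0.64054171 -0.1984428   0.21751551] [-0.80153679 -0.04131894 -0.42574411]
[(0.59, array([ 0.5638, -0.1929,  0.0632]))] [(0.92, array([ 0.519 , -0.1568, -0.0028]))] []
128 0.5 -1 -13 0.1
128 0.5 -1 -26 0.2
128 0.5 0 -39 0.3
128 0.5 3 -51 0.4
128 0.5 7 -64 0.5
128 0.25 -1 -6 0.05
128 0.25 -1 -13 0.1
128 0.25 -1 -19 0.15
128 0.25 -1 -26 0.2
128 0.25 0 -32 0.25
```

Emit:
play_rows(increments=[{"offset": [0, -8, 0], "twist": 0, "grip": 0}, {"offset": [0, -15, 0], "twist": 0, "grip": 0}, {"offset": [0, -20, 0], "twist": 0, "grip": 0}, {"offset": [0, -24, 0], "twist": 0, "grip": 0}, {"offset": [-1, -30, 0], "twist": 0.05, "grip": 0}])

```text
time: 7.65
tool_pos: [0.6241, -0.224, 0.2192]
tool_rot: [0.0, 0.328, 0.945, 0.0]
contact_force: [1.5, 1.0, 0.6]
gripper_width: -0.001
```

Emit:
play_rows(increments=[{"offset": [-1, -13, 0], "twist": 0.1, "grip": 0}, {"offset": [-1, -26, 0], "twist": 0.2, "grip": 0}, {"offset": [0, -39, 0], "twist": 0.3, "grip": 0}, {"offset": [3, -51, 0], "twist": 0.4, "grip": 0}, {"offset": [7, -64, 0], "twist": 0.5, "grip": 0}])

```text
time: 8.07
tool_pos: [0.5788, -0.2702, 0.2189]
tool_rot: [0.0, 0.553, 0.833, 0.0]
contact_force: [0.6, 2.1, 0.9]
gripper_width: -0.002
```

Run:
```python
from h import *
s=manip.state();p=s['tool_pos'];x=R.from_quat(np.roll(s['tool_rot'],-1)).as_matrix()[:,0];o=np.array([.513,-.157])
d=p[:2]-o;u=-x[:2]/np.hypot(*x[:2]);print(s['time'],p,s['contact_force'],'phi_u',np.degrees(np.arctan2(u[1],u[0])),'r',d@u,'c',u[0]*d[1]-u[1]*d[0])
cv2.imwrite('pics/w3.png',manip.grab_frame('wrist'))
manip.grab_frame('scene'); print(find('cone_tip','scene'),find('spoke_end','scene'),find('spool1','scene',n=3))
```

```text
8.0667 [ 0.57877036 -0.27023101  0.21885548] [0.59979206 2.09310761 0.89325749] phi_u -67.16517959954557 r 0.12988069665734178 c 0.016673558176654994
[] [(0.28, array([ 0.5146, -0.158 ,  0.0055]))] [(0.65, array([ 0.5731, -0.1385,  0.062 ])), (0.55, array([ 0.493 , -0.1007,  0.0672]))]
```

View pics/w3.png

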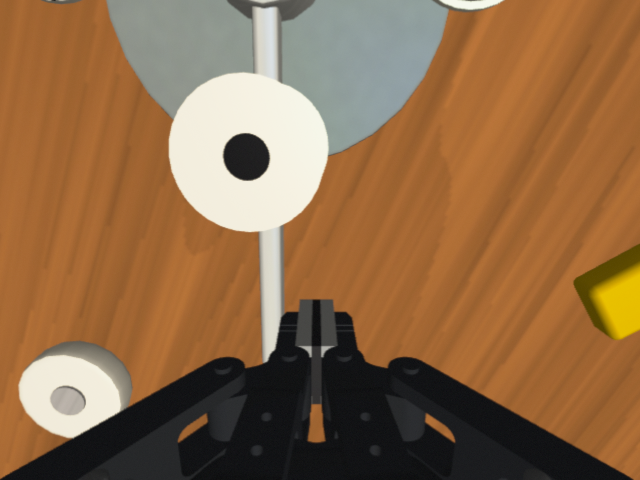

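Emit:
play_rows(increments=[{"offset": [-1, -13, 0], "twist": 0.1, "grip": 0}, {"offset": [-1, -26, 0], "twist": 0.2, "grip": 0}, {"offset": [0, -39, 0], "twist": 0.3, "grip": 0}, {"offset": [3, -51, 0], "twist": 0.4, "grip": 0}, {"offset": [7, -64, 0], "twist": 0.5, "grip": 0}])

```text
time: 8.73
tool_pos: [0.5181, -0.2881, 0.2191]
tool_rot: [0.001, 0.741, 0.671, 0.0]
contact_force: [0.3, 0.2, -0.8]
gripper_width: -0.002
```

Emit:
play_rows(increments=[{"offset": [-1, -13, 0], "twist": 0.1, "grip": 0}, {"offset": [-1, -26, 0], "twist": 0.2, "grip": 0}, {"offset": [0, -39, 0], "twist": 0.3, "grip": 0}, {"offset": [3, -51, 0], "twist": 0.4, "grip": 0}, {"offset": [7, -64, 0], "twist": 0.5, "grip": 0}])

```text
time: 9.15
tool_pos: [0.455, -0.2751, 0.2192]
tool_rot: [0.001, 0.884, 0.467, 0.0]
contact_force: [0.3, 0.6, -0.9]
gripper_width: 0.003
```

```bash
cat >> h.py <<'E'
def chk():
    s=manip.state();p=s['tool_pos'];x=R.from_quat(np.roll(s['tool_rot'],-1)).as_matrix()[:,0];o=np.array([.513,-.157])
    d=p[:2]-o;u=-x[:2]/np.hypot(*x[:2]);print(s['time'],p.round(4),np.round(s['contact_force'],1),'phi_u',np.degrees(np.arctan2(u[1],u[0])),'r',d@u,'c',u[0]*d[1]-u[1]*d[0])
    for c in ['scene','top','wrist']:
        manip.grab_frame(c)
        for q in ['cone_tip','cone','spoke_end','spool1']:
            for pp,X in find(q,c,n=3):
                if pp>.3: print(c,q,pp,X,np.degrees(np.arctan2(X[1]-o[1],X[0]-o[0])).round(1),np.hypot(X[1]-o[1],X[0]-o[0]).round(3))
E
python3 -c "from h import *;chk()"
```

```text
9.15 [ 0.455  -0.2751  0.2192] [ 0.3  0.6 -0.9] phi_u -124.30228416042736 r 0.13026019945906575 c 0.0186058632905432
scene cone_tip 0.52 [ 0.4662 -0.1238  0.1437] 144.6 0.057
scene cone 0.52 [ 0.4687 -0.1223  0.0622] 141.9 0.056
scene spoke_end 0.74 [ 0.4072 -0.0856  0.0494] 146.0 0.128
scene spool1 0.73 [ 0.7317 -0.2057  0.0013] -12.6 0.224
scene spool1 0.66 [ 0.5482 -0.1056  0.0655] 55.6 0.062
scene spool1 0.61 [ 0.4809 -0.2046  0.0582] -124.0 0.057
top cone_tip 0.75 [ 0.4658 -0.12    0.1438] 141.9 0.06
top cone_tip 0.5 [ 5.146e-01 -1.562e-01 -3.000e-04] 26.6 0.002
top cone 0.65 [ 0.4676 -0.1218  0.0588] 142.2 0.057
top spoke_end 0.72 [ 0.4075 -0.0827  0.0499] 144.8 0.129
top spool1 0.79 [ 0.5611 -0.1908  0.0587] -35.1 0.059
top spool1 0.52 [ 0.4718 -0.2035  0.0588] -131.5 0.062
top spool1 0.52 [ 0.5507 -0.1084  0.0614] 52.2 0.062
wrist spool1 0.64 [ 0.4776 -0.2055  0.0638] -126.1 0.06
```

Emit:
play_rows(increments=[{"offset": [-1, -13, 0], "twist": 0.1, "grip": 0}, {"offset": [-1, -26, 0], "twist": 0.2, "grip": 0}, {"offset": [0, -39, 0], "twist": 0.3, "grip": 0}, {"offset": [3, -51, 0], "twist": 0.4, "grip": 0}, {"offset": [7, -64, 0], "twist": 0.5, "grip": 0}])

```text
time: 10.32
tool_pos: [0.4053, -0.2335, 0.219]
tool_rot: [0.001, 0.973, 0.233, 0.0]
contact_force: [-0.2, 0.1, 0.3]
gripper_width: -0.001
```

Emit:
play_rows(increments=[{"offset": [-1, -6, 0], "twist": 0.05, "grip": 0}, {"offset": [-1, -13, 0], "twist": 0.1, "grip": 0}, {"offset": [-1, -19, 0], "twist": 0.15, "grip": 0}, {"offset": [-1, -23, 0], "twist": 0.18, "grip": 0}, {"offset": [-1, -26, 0], "twist": 0.2, "grip": 0}])

```text
time: 10.73
tool_pos: [0.3927, -0.2106, 0.2188]
tool_rot: [0.0, 0.991, 0.136, 0.0]
contact_force: [0.0, -0.9, -0.8]
gripper_width: 0.0
```

```bash
python3 -c "
from h import *
chk()
for c in ['scene','top']: print(find('stand',c),find('guide_mid',c),find('eye',c))
for i in range(3): 
  manip.grab_frame('top');print(find('cone_tip','top'),find('spoke_end','top'),find('eye','top'),find('guide_mid','top'))
cv2.imwrite('pics/t4.png',cv2.resize(manip.grab_frame('top')[190:350,220:440],None,fx=3,fy=3,interpolation=cv2.INTER_CUBIC))"
```

```text
10.7333 [ 0.3927 -0.2106  0.2188] [ 0.  -0.9 -0.8] phi_u -164.31541846384388 r 0.13031857436870364 c 0.019076136023037413
scene cone_tip 0.74 [ 0.4997 -0.1003  0.1426] 103.2 0.058
scene cone 0.91 [ 0.5001 -0.0984  0.0587] 102.4 0.06
scene cone 0.47 [ 7.294e-01 -2.047e-01 -1.000e-04] -12.4 0.222
scene spoke_end 0.67 [ 0.4798 -0.0322  0.05  ] 104.9 0.129
scene spool1 0.87 [ 0.5314 -0.2148  0.0628] -72.3 0.061
scene spool1 0.66 [ 0.5696 -0.138   0.0658] 18.6 0.06
scene spool1 0.57 [ 0.4567 -0.1725  0.0572] -164.6 0.058
top cone_tip 0.72 [ 0.4953 -0.0972  0.1429] 106.5 0.062
top cone 0.67 [ 0.4981 -0.1012  0.0631] 105.0 0.058
top spoke_end 0.81 [ 0.4758 -0.0335  0.0492] 106.8 0.129
top spool1 0.67 [ 0.5705 -0.1418  0.0584] 14.8 0.059
top spool1 0.62 [ 0.4521 -0.1701  0.0574] -167.9 0.062
top spool1 0.57 [ 0.527  -0.2168  0.06  ] -76.8 0.061
wrist spool1 0.78 [ 0.4578 -0.1772  0.0625] -159.9 0.059
[(0.83, array([ 0.5124, -0.1587,  0.003 ]))] [(0.84, array([0.5874, 0.1248, 0.1838]))] [(0.93, array([0.6533, 0.1465, 0.1834]))]
[(0.73, array([ 0.5136, -0.156 , -0.0026]))] [(0.6, array([0.59  , 0.1219, 0.18  ]))] [(0.68, array([0.6545, 0.1501, 0.1791]))]
[(0.54, array([ 0.4975, -0.098 ,  0.1437]))] [(0.8, array([ 0.4783, -0.032 ,  0.0494]))] [(0.8, array([0.655 , 0.1493, 0.1797]))] [(0.97, array([0.5877, 0.1234, 0.1808]))]
[(0.56, array([ 0.4948, -0.0964,  0.1455]))] [(0.66, array([ 0.4759, -0.0329,  0.0502]))] [(0.81, array([0.6524, 0.1495, 0.1796]))] [(0.62, array([0.5873, 0.1223, 0.1817]))]
[(0.7, array([ 0.4929, -0.0976,  0.1445]))] [(0.82, array([ 0.4768, -0.0335,  0.0462]))] [(0.81, array([0.6536, 0.1491, 0.1808]))] [(0.62, array([0.5907, 0.1237, 0.1803]))]
```

View pics/t4.png

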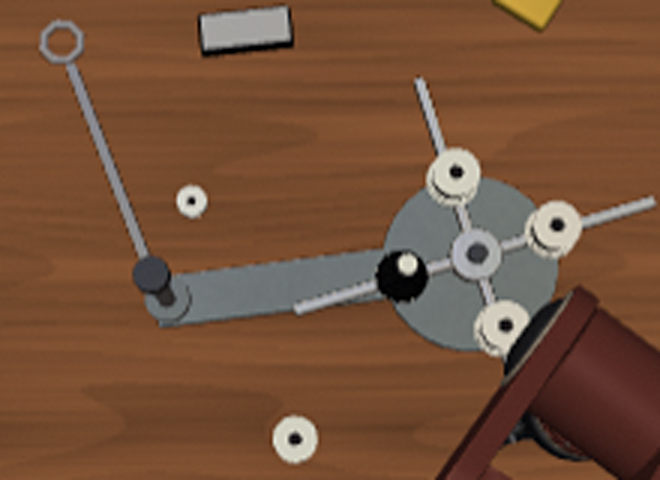

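```bash
cat >> h.py <<'E'
def ray(c,u,v,z):
    k=manip.get_calibration(c);T=np.array(k['T'])
    K=np.array([[k['fx'],0,k['cx']],[0,k['fy'],k['cy']],[0,0,1]])
    p=cv2.undistortPoints(np.array([[[u,v]]],float),K,np.array([k['k1'],0,0,0,0.]))[0,0]
    d=T[:3,:3]@np.array([p[0],p[1],1]);return (T[:3,3]+d*(z-T[2,3])/d[2]).round(4)
E
python3 -c "
from h import *
for n,x,y,z in [('hubtop',152,270,.191),('collar',168,300,.026),('eye',62,42,.18),('wheelhub',478,253,.065),('tip',407,264,.143),('spokeend',297,309,.05),('opp',653,202,.05)]: print(n,ray('top',220+(x-1)/3,190+(y-1)/3,z))
"
```

```text
hubtop [0.4876 0.08   0.191 ]
collar [0.4841 0.0801 0.026 ]
eye [0.6531 0.1459 0.18  ]
wheelhub [ 0.5136 -0.1582  0.065 ]
tip [ 0.4961 -0.0993  0.143 ]
spokeend [ 0.4738 -0.0202  0.05  ]
opp [ 0.5539 -0.2964  0.05  ]
```

Emit:
play_rows(increments=[{"offset": [-1, -5, 0], "twist": 0.04, "grip": 0}, {"offset": [-1, -10, 0], "twist": 0.08, "grip": 0}, {"offset": [-1, -15, 0], "twist": 0.12, "grip": 0}, {"offset": [-1, -18, 0], "twist": 0.14, "grip": 0}, {"offset": [-1, -20, 0], "twist": 0.16, "grip": 0}])

```text
time: 13.0
tool_pos: [0.3864, -0.1917, 0.2187]
tool_rot: [0.0, 0.998, 0.057, -0.0]
contact_force: [0.0, -0.7, -0.4]
gripper_width: 0.003
```

```bash
python3 -c "
from h import *
chk()
for i in range(3): 
  manip.grab_frame('top');print(find('cone_tip','top'),find('spoke_end','top'))"
```

```text
13.0 [ 0.3864 -0.1917  0.2187] [ 0.  -0.7 -0.4] phi_u -173.46442771831903 r 0.1297489637313063 c 0.020034869510381248
scene cone_tip 0.74 [ 0.5076 -0.0963  0.1438] 95.1 0.061
scene cone 0.51 [ 0.5062 -0.0939  0.0569] 96.2 0.063
scene spoke_end 0.57 [ 0.4982 -0.0301  0.0511] 96.7 0.128
scene spool1 0.72 [ 0.5234 -0.2178  0.0591] -80.3 0.062
scene spool1 0.66 [ 0.5735 -0.1497  0.0655] 6.9 0.061
scene spool1 0.59 [ 0.4562 -0.1652  0.0597] -171.8 0.057
top cone 0.65 [ 0.5106 -0.0988  0.0611] 92.4 0.058
top spoke_end 0.67 [ 0.4949 -0.0281  0.0488] 98.0 0.13
top spool1 0.76 [ 0.5699 -0.1468  0.062 ] 10.2 0.058
top spool1 0.62 [ 0.7276 -0.2084 -0.0014] -13.5 0.221
top spool1 0.55 [ 0.5222 -0.2192  0.0596] -81.6 0.063
wrist spool1 0.82 [ 0.453  -0.1673  0.0627] -170.3 0.061
[(0.74, array([ 0.5037, -0.0924,  0.1446]))] [(0.95, array([ 0.4977, -0.0292,  0.0495]))]
[(0.64, array([ 0.5079, -0.0952,  0.1455]))] [(0.7, array([ 0.4978, -0.0284,  0.049 ]))]
[(0.78, array([ 0.5039, -0.0964,  0.1439]))] [(0.74, array([ 0.4973, -0.027 ,  0.0496]))]
```

Emit:
play_rows(increments=[{"offset": [0, 12, 0], "twist": 0, "grip": 0}, {"offset": [0, 25, 0], "twist": 0, "grip": 0}, {"offset": [0, 25, -35], "twist": 0, "grip": 0}, {"offset": [0, 25, -70], "twist": 0, "grip": 0}, {"offset": [0, 25, -105], "twist": 0, "grip": 0}])

```text
time: 14.62
tool_pos: [0.3891, -0.2179, 0.3244]
tool_rot: [-0.001, 0.998, 0.057, -0.001]
contact_force: [1.8, -0.6, 0.9]
gripper_width: -0.004
```

Emit:
play_rows(increments=[{"offset": [0, 0, -35], "twist": 0, "grip": 0}, {"offset": [0, 0, -70], "twist": 0, "grip": 0}, {"offset": [0, 0, -90], "twist": 0, "grip": 0}, {"offset": [15, -30, -90], "twist": -0.1, "grip": 0}, {"offset": [33, -60, -90], "twist": -0.1, "grip": 0}])

```text
time: 15.03
tool_pos: [0.4156, -0.155, 0.4168]
tool_rot: [0.002, 0.994, 0.106, 0.002]
contact_force: [0.9, 0.6, -0.8]
gripper_width: -0.005
```

```bash
python3 -c "
from h import *
s=manip.state();M=R.from_quat(np.roll(s['tool_rot'],-1)).as_matrix();p=s['tool_pos'];print(s['time'],p,np.degrees(np.arctan2(M[1,0],M[0,0])),(M.T@(np.array([.575,.166,.41])-p)*1000).round(1))
for i in range(3): 
  manip.grab_frame('top');print(find('cone_tip','top'),find('spoke_end','top'))
manip.grab_frame('scene');print(find('cone_tip','scene'),find('spoke_end','scene'))
cv2.imwrite('pics/t5.png',cv2.resize(manip.grab_frame('top')[190:350,220:440],None,fx=3,fy=3,interpolation=cv2.INTER_CUBIC))"
```

```text
15.0333 [ 0.41558772 -0.15497067  0.41681109] 12.184897223225683 [ 223.5 -280.1    6.5]
[(0.51, array([ 0.5034, -0.0929,  0.1438]))] [(0.85, array([ 0.4945, -0.0244,  0.0509]))]
[(0.49, array([ 0.5061, -0.0968,  0.1434]))] [(0.8, array([ 0.4946, -0.0307,  0.0475]))]
[(0.71, array([ 0.5034, -0.0981,  0.1416]))] [(0.94, array([ 0.4936, -0.0302,  0.0519]))]
[(0.83, array([ 0.5075, -0.0988,  0.1452]))] [(0.72, array([ 0.495 , -0.0291,  0.0503]))]
```

View pics/t5.png

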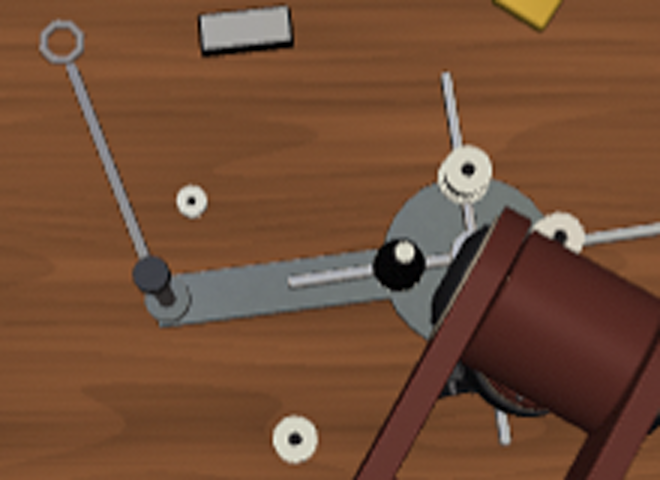

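The cone's spoke now lies along the strip to the post (tip at (403,252), spoke end at (290,282)). Next is the guide arm.

Emit:
play_rows(increments=[{"offset": [22, -28, 0], "twist": 0, "grip": 0}, {"offset": [45, -56, 0], "twist": 0, "grip": 0}, {"offset": [67, -84, 0], "twist": 0, "grip": 0}, {"offset": [90, -112, 0], "twist": 0, "grip": 0}, {"offset": [112, -140, 0], "twist": 0, "grip": 0}])

```text
time: 16.1
tool_pos: [0.4953, 0.0088, 0.4139]
tool_rot: [0.0, 0.994, 0.107, 0.0]
contact_force: [1.0, -0.1, 0.1]
gripper_width: -0.001
```

Emit:
play_rows(increments=[{"offset": [22, -28, 0], "twist": 0, "grip": 0}, {"offset": [45, -56, 0], "twist": 0, "grip": 0}, {"offset": [67, -84, 0], "twist": 0, "grip": 0}, {"offset": [90, -112, 0], "twist": 0, "grip": 0}, {"offset": [112, -140, 0], "twist": 0, "grip": 0}])

```text
time: 16.52
tool_pos: [0.575, 0.1697, 0.4136]
tool_rot: [0.0, 0.994, 0.107, 0.0]
contact_force: [0.6, -0.6, 0.4]
gripper_width: 0.001
```

Emit:
play_rows(increments=[{"offset": [0, 0, 0], "twist": -0.085, "grip": 0}, {"offset": [0, 0, 0], "twist": -0.17, "grip": 0}, {"offset": [0, 0, 30], "twist": -0.17, "grip": 0}, {"offset": [0, 0, 60], "twist": -0.17, "grip": 0}, {"offset": [0, 0, 77], "twist": -0.17, "grip": 0}])

```text
time: 16.93
tool_pos: [0.5737, 0.1679, 0.3334]
tool_rot: [-0.0, 0.982, 0.191, -0.002]
contact_force: [-0.4, -1.4, -0.8]
gripper_width: -0.004
```

```bash
cat >> h.py <<'E'
def g():
    s=manip.state();M=R.from_quat(np.roll(s['tool_rot'],-1)).as_matrix();p=s['tool_pos'];o=np.array([.486,.081])
    u=M[:2,0]/np.hypot(*M[:2,0]);d=p[:2]-o
    print(s['time'],p.round(4),np.round(s['contact_force'],1),np.round(s['joint_pos'],2),'phi',np.degrees(np.arctan2(u[1],u[0])).round(1),'r',d@u,'c',u[0]*d[1]-u[1]*d[0])
E
python3 -c "
from h import *
g()
cv2.imwrite('pics/w6.png',manip.grab_frame('wrist'))
r,c=115,18
for tot in (.5,.25):
  for d in np.linspace(tot/5,tot,5): print(tot,round(r*(np.cos(d)-1)+c*np.sin(d)),round(r*np.sin(d)+c*(1-np.cos(d))),round(d,2))"
```

```text
16.9333 [0.5737 0.1679 0.3334] [-0.4 -1.4 -0.8] [ 0.16  0.04  1.74 -0.    1.36  1.35] phi 22.1 r 0.11393090570106369 c 0.04761496687406292
0.5 1 12 0.1
0.5 1 23 0.2
0.5 0 35 0.3
0.5 -2 46 0.4
0.5 -5 57 0.5
0.25 1 6 0.05
0.25 1 12 0.1
0.25 1 17 0.15
0.25 1 23 0.2
0.25 1 29 0.25
```

View pics/w6.png

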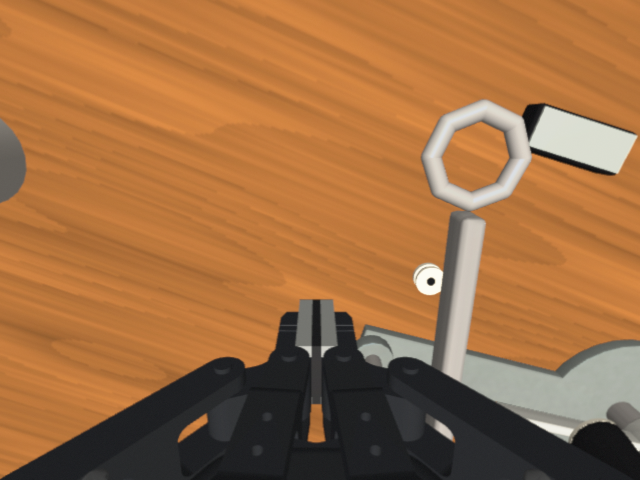

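Emit:
play_rows(increments=[{"offset": [0, 10, 0], "twist": 0, "grip": 0}, {"offset": [0, 18, 0], "twist": 0, "grip": 0}, {"offset": [0, 24, 0], "twist": 0, "grip": 0}, {"offset": [0, 29, 0], "twist": 0, "grip": 0}, {"offset": [0, 35, 0], "twist": 0.05, "grip": 0}])

```text
time: 17.4
tool_pos: [0.5884, 0.1349, 0.3389]
tool_rot: [-0.0, 0.986, 0.166, 0.002]
contact_force: [0.5, 1.2, 0.6]
gripper_width: -0.003
```

Emit:
play_rows(increments=[{"offset": [1, 12, 0], "twist": 0.1, "grip": 0}, {"offset": [1, 23, 0], "twist": 0.2, "grip": 0}, {"offset": [0, 35, 0], "twist": 0.3, "grip": 0}, {"offset": [-2, 46, 0], "twist": 0.4, "grip": 0}, {"offset": [-5, 57, 0], "twist": 0.5, "grip": 0}])

```text
time: 17.82
tool_pos: [0.6022, 0.0792, 0.3385]
tool_rot: [-0.0, 0.996, -0.085, 0.001]
contact_force: [-0.6, 0.3, 0.7]
gripper_width: -0.002
```

```bash
python3 -c "
from h import *
g()
for c in ['top','scene']:
  manip.grab_frame(c);print(find('eye',c),find('guide_mid',c))"
```

```text
17.8167 [0.6022 0.0792 0.3385] [-0.6  0.3  0.7] [0.01 0.06 1.72 0.   1.36 1.75] phi -9.8 r 0.11481914790691687 c 0.0179243822193241
[] [(0.48, array([0.595 , 0.061 , 0.1804]))]
[(0.64, array([0.6606, 0.0474, 0.1803]))] [(0.77, array([0.5895, 0.0596, 0.1814]))]
```

Emit:
play_rows(increments=[{"offset": [1, 12, 0], "twist": 0.1, "grip": 0}, {"offset": [1, 23, 0], "twist": 0.2, "grip": 0}, {"offset": [0, 35, 0], "twist": 0.3, "grip": 0}, {"offset": [-2, 46, 0], "twist": 0.4, "grip": 0}, {"offset": [-5, 57, 0], "twist": 0.5, "grip": 0}])

```text
time: 18.53
tool_pos: [0.5872, 0.025, 0.337]
tool_rot: [-0.0, 0.945, -0.328, 0.0]
contact_force: [-0.6, 1.1, 0.1]
gripper_width: 0.001
```

Emit:
play_rows(increments=[{"offset": [1, 12, 0], "twist": 0.1, "grip": 0}, {"offset": [1, 23, 0], "twist": 0.2, "grip": 0}, {"offset": [0, 35, 0], "twist": 0.3, "grip": 0}, {"offset": [-2, 46, 0], "twist": 0.4, "grip": 0}, {"offset": [-5, 57, 0], "twist": 0.5, "grip": 0}])

```text
time: 18.95
tool_pos: [0.5479, -0.0168, 0.337]
tool_rot: [-0.0, 0.834, -0.551, 0.0]
contact_force: [-0.1, 1.6, 0.1]
gripper_width: -0.004
```

Emit:
play_rows(increments=[{"offset": [1, 5, 0], "twist": 0.04, "grip": 0}, {"offset": [1, 9, 0], "twist": 0.08, "grip": 0}, {"offset": [1, 13, 0], "twist": 0.12, "grip": 0}, {"offset": [1, 16, 0], "twist": 0.15, "grip": 0}, {"offset": [1, 20, 0], "twist": 0.18, "grip": 0}])

```text
time: 19.37
tool_pos: [0.5302, -0.0254, 0.3371]
tool_rot: [-0.0, 0.782, -0.623, 0.0]
contact_force: [0.7, 0.2, 0.4]
gripper_width: -0.001
```

```bash
python3 -c "
from h import *
g()
for c in ['top','scene']:
  manip.grab_frame(c);print(find('eye',c),find('guide_mid',c),find('cone_tip',c))"
```

```text
19.3667 [ 0.5302 -0.0254  0.3371] [0.7 0.2 0.4] [-0.19 -0.12  1.9   0.    1.36  2.73] phi -77.0 r 0.11361543585419231 c 0.01916870266584521
[(0.86, array([ 0.5249, -0.092 ,  0.1811]))] [(0.68, array([ 0.5118, -0.0242,  0.1797]))] [(0.48, array([ 0.5064, -0.0955,  0.144 ]))]
[(0.75, array([ 0.5244, -0.095 ,  0.1838]))] [(0.61, array([ 0.5095, -0.0205,  0.1817]))] [(0.74, array([ 0.509 , -0.0998,  0.143 ]))]
```

Emit:
play_rows(increments=[{"offset": [0, 2, 0], "twist": 0.02, "grip": 0}, {"offset": [0, 4, 0], "twist": 0.04, "grip": 0}, {"offset": [0, 6, 0], "twist": 0.06, "grip": 0}, {"offset": [0, 8, 0], "twist": 0.08, "grip": 0}, {"offset": [0, 9, 0], "twist": 0.09, "grip": 0}])

```text
time: 20.18
tool_pos: [0.5211, -0.028, 0.3367]
tool_rot: [0.0, 0.753, -0.658, 0.0]
contact_force: [0.8, -0.3, 0.4]
gripper_width: -0.002
```

Emit:
play_rows(increments=[{"offset": [0, 1, 0], "twist": 0.01, "grip": 0}, {"offset": [0, 2, 0], "twist": 0.02, "grip": 0}, {"offset": [0, 3, 0], "twist": 0.02, "grip": 0}, {"offset": [0, 3, 0], "twist": 0.02, "grip": 0}])

```text
time: 20.52
tool_pos: [0.5182, -0.0283, 0.3367]
tool_rot: [0.0, 0.747, -0.665, -0.0]
contact_force: [-0.4, 0.2, -0.2]
gripper_width: -0.0
```

```bash
python3 -c "
from h import *
g()
for c in ['top','scene','top','scene']:
  manip.grab_frame(c);print(find('eye',c),find('guide_mid',c),find('cone_tip',c))"
```

```text
20.5167 [ 0.5182 -0.0283  0.3367] [-0.4  0.2 -0.2] [-0.2  -0.15  1.93  0.    1.37  2.83] phi -83.4 r 0.11228984191273259 c 0.019421468587588184
[(0.54, array([ 0.5081, -0.0952,  0.1794]))] [] [(0.48, array([ 0.5041, -0.0938,  0.1433]))]
[(0.54, array([ 0.5085, -0.0973,  0.1827]))] [(0.55, array([ 0.4989, -0.0268,  0.1801]))] [(0.8, array([ 0.5094, -0.0985,  0.1426]))]
[(0.77, array([ 0.5061, -0.0984,  0.1797]))] [(0.8, array([ 0.5029, -0.0236,  0.1804]))] [(0.55, array([ 0.5046, -0.0952,  0.1437]))]
[(0.7, array([ 0.5095, -0.0965,  0.1817]))] [(0.57, array([ 0.4979, -0.0241,  0.181 ]))] [(0.69, array([ 0.5114, -0.0988,  0.1427]))]
```

Nearly there. I'll creep on 1 mm at a time until the stop pushes back.

Emit:
play_rows(increments=[{"offset": [0, 1, 0], "twist": 0, "grip": 0}, {"offset": [0, 2, 0], "twist": 0, "grip": 0}, {"offset": [0, 2, 0], "twist": 0, "grip": 0}])

```text
time: 21.57
tool_pos: [0.5167, -0.0285, 0.3368]
tool_rot: [-0.001, 0.747, -0.665, 0.001]
contact_force: [5.6, -0.3, -2.4]
gripper_width: 0.001
```

Emit:
play_rows(increments=[{"offset": [0, 1, 0], "twist": 0, "grip": 0}, {"offset": [0, 1, 0], "twist": 0, "grip": 0}])

```text
time: 21.73
tool_pos: [0.5162, -0.0286, 0.3369]
tool_rot: [-0.002, 0.747, -0.665, 0.002]
contact_force: [8.7, 1.0, -4.0]
gripper_width: 0.0
```

The arm is at its stop: the reaction is 9 N against the 0.5 N the friction needs. I'll back off and rise.

Emit:
play_rows(increments=[{"offset": [0, -5, 0], "twist": 0, "grip": 0}, {"offset": [0, -20, 0], "twist": 0, "grip": 0}, {"offset": [0, -45, 0], "twist": 0, "grip": 0}, {"offset": [0, -70, -15], "twist": 0, "grip": 0}, {"offset": [0, -80, -50], "twist": 0, "grip": 0}])

```text
time: 22.15
tool_pos: [0.5953, -0.0191, 0.3809]
tool_rot: [0.003, 0.747, -0.665, -0.005]
contact_force: [0.3, 0.6, -0.6]
gripper_width: -0.001
```

Emit:
play_rows(increments=[{"offset": [-25, -25, -10], "twist": 0, "grip": 0}, {"offset": [-50, -50, -20], "twist": 0, "grip": 0}, {"offset": [-75, -75, -30], "twist": 0, "grip": 0}, {"offset": [-100, -75, -30], "twist": 0, "grip": 0}, {"offset": [-120, -75, -30], "twist": 0, "grip": 0}])

```text
time: 22.57
tool_pos: [0.6564, 0.1102, 0.4173]
tool_rot: [0.0, 0.747, -0.665, -0.0]
contact_force: [-0.0, 0.3, -0.6]
gripper_width: -0.001
```

```bash
python3 -c "
from h import *
g()
for i in range(3):
 for c in ['top','scene']:
  f=manip.grab_frame(c);print(c,find('eye',c),find('guide_mid',c),find('cone_tip',c),find('spoke_end',c))
  cv2.imwrite('pics/e_%s.png'%c,cv2.resize(f[190:350,220:440] if c=='top' else f[150:350,180:440],None,fx=3,fy=3,interpolation=cv2.INTER_CUBIC))"
```

```text
22.5667 [0.6564 0.1102 0.4173] [-0.   0.3 -0.6] [0.05 0.14 1.5  0.   1.5  3.08] phi -83.3 r -0.009244914112056036 c 0.17263566892135715
top [(0.73, array([ 0.5099, -0.093 ,  0.1804]))] [(0.95, array([ 0.5008, -0.028 ,  0.1822]))] [(0.74, array([ 0.5199, -0.216 ,  0.0563]))] [(0.89, array([ 0.4952, -0.0315,  0.0497]))]
scene [(0.82, array([ 0.5049, -0.0959,  0.1817]))] [(0.8, array([ 0.4976, -0.0248,  0.1803]))] [(0.84, array([ 0.508 , -0.1003,  0.1414]))] [(0.79, array([ 0.4952, -0.0282,  0.0518]))]
top [(0.59, array([ 0.5088, -0.0954,  0.1799]))] [(0.75, array([ 0.5013, -0.0255,  0.1799]))] [(0.59, array([ 0.5068, -0.093 ,  0.1436]))] [(0.69, array([ 0.4945, -0.0317,  0.0482]))]
scene [(0.62, array([ 0.5061, -0.0975,  0.1794]))] [(0.94, array([ 0.4959, -0.0253,  0.1801]))] [(0.71, array([ 0.5057, -0.0978,  0.1434]))] [(0.82, array([ 0.4986, -0.0291,  0.0516]))]
top [(0.95, array([ 0.508 , -0.0982,  0.1805]))] [(0.91, array([ 0.5006, -0.0269,  0.1797]))] [(0.6, array([ 0.5073, -0.0937,  0.1396]))] [(0.7, array([ 0.497 , -0.0317,  0.0473]))]
scene [(0.6, array([ 0.5091, -0.0949,  0.1803]))] [(0.88, array([ 0.4948, -0.0236,  0.1831]))] [(0.88, array([ 0.507 , -0.0989,  0.1434]))] [(0.61, array([ 0.4957, -0.0308,  0.0504]))]
```

View pics/e_top.png

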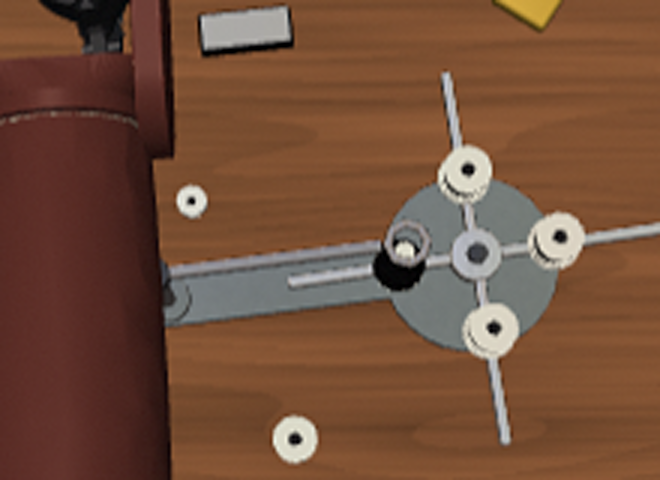

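View pics/e_scene.png

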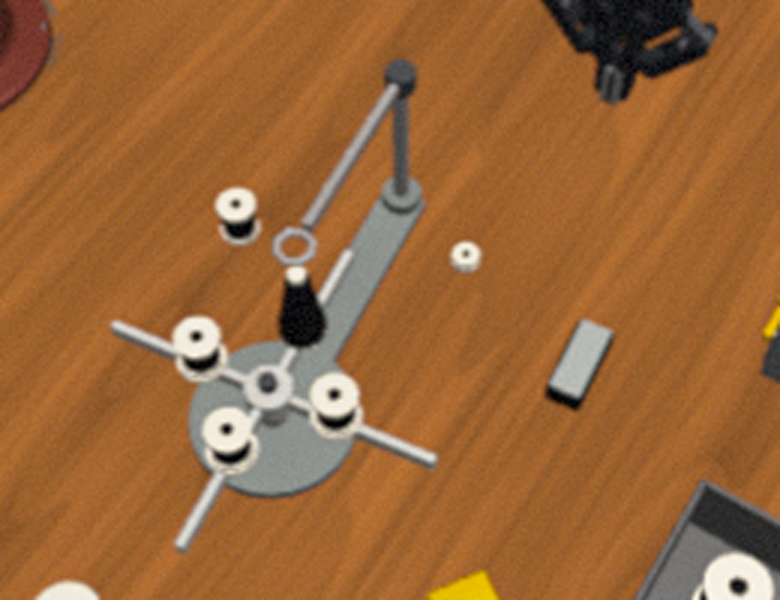

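The eye sits over the tip: (0.508,-0.096) against (0.507,-0.097). The ring surrounds the white tip at (405,248) in the top crop. Handing in.

```bash
python3 -c "
from h import *
print(manip.job_done())"
```

```text
the job is handed in; nothing more can be done
None
```

The stand is set up and handed in; the job gave no verdict, so this rests on my own last checks.

- **Wheel:** I turned it about 138° clockwise by pushing the bare part of spool1's spoke with the shut fingers. The cone's spoke now points at the post to within about 2°.
- **Guide arm:** I pushed it clockwise to its stop, felt as about 9 N of resistance on the finger, then backed off and moved the robot clear.
- **Eye over tip:** In the last pictures the eye is at about (0.508, -0.096) and the cone tip at about (0.507, -0.097). That is about 1–2 mm apart, with about 4 mm noise in each reading, against the 12 mm limit.
- **Wheel height:** The tip height reads about 0.143 m, so the wheel is sitting down on its spindle.
- **Robot clear:** The force on the tool was near zero at the end. The finger pushed only on the bare spoke and the guide arm, with no sign of touching thread.
- **Bystanders:** The ones visible in the last pictures had not moved. I did not measure the others again at the end.

One reading disagreed: a single top-camera detection put the cone tip on a spool. I rejected it, because every other reading agreed.

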